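Re-set a swung hook on the terrace tong rail

TASK

One of the two hooks on the tong rail has worked loose and its collar has swung round, thumb screw leaning over towards the robot. Turn that collar on the bar until its thumb screw squarely faces the flat of the bar, then take the screw by its T head and tighten it clockwise, by feel, until it is firmly nipped up on the flat: never run it down onto the round of the bar, and do not force it once it is tight. Let go, and leave the other hook, the hung tongs and the tableware as they are.

Things in the scene. Friction and masses are not known exactly. Their poses are not given: they have to be found in the camera images.
- hook_rail: tong rail, fixed: teak base board 130 x 420 x 18 mm (origin: centre of its underside; x across, y along the board) with two steel posts 14 mm thick at y = +-168 mm, which carry the bar in 34 mm high, 22 mm wide blocks. The bar's axis runs along y, 230 mm above the underside.
- bar: horizontal steel bar of the rail, 390 mm long, 24 mm in diameter, with one flat milled along its whole length, clamped so that it does not turn. Origin on the bar's axis at mid-length; y along the bar, z = outward normal of the flat.
- flat (a point): middle of the bar's flat, 10.4 mm from the bar's axis; the flat is 12 mm wide. It looks upwards, up to about 10 degrees off vertical to the robot's side or away from it. Axes as the bar's.
- collar: the loose hook collar: steel ring 44 mm in diameter, 26 mm long, on the bar, with a screw boss on one side and a J hook of 7 mm wire on the other that reaches 55 mm from the axis. Origin on the bar's axis in the middle of the ring; y along the bar, z = from the axis out along the thumb screw. The screw faces the flat when this z agrees with the bar's z.
- boss (a point): outer face of the loose collar's screw boss (19 mm thick), 31 mm from the bar's axis. The collar turns on the bar against a steady drag of about 0.1 N m and stays where it is left; it also slides along the bar when pushed with more than 4 N. Push square to the screw, not inward along it. At the start the screw leans 30 to 53 degrees from upright towards the robot. Axes as the collar's.
- screw: thumb screw in the loose collar: aluminium T head 36 mm long, 10 mm thick, 14 mm high on a 10 mm stem. Origin in the middle of the T head, 55 to 59 mm from the bar's axis at the start; x along the T, y across its thickness, z = outward along the screw. Clockwise seen from outside tightens; it moves in 2.5 mm per radian and the thread holds by itself.
- nose (a point): nose of the thumb screw, flat, 10 mm wide, 42.5 mm inward of the T head's middle; at the start it is backed out clear of the bar, hidden in the collar. Facing the flat it comes to bear after 0.9 to 2.4 rad of turning; how much is not known beforehand, so feel for it. Firmly nipped means that it presses on the flat with 25 N or more; above 75 N it is forced.
- t_head (a point): outer face of the T head, 7 mm outward of its middle. Turned slowly in small steps, the screw takes about 0.22 N m running free and, once the nose bears, 0.0025 N m more per newton of nose force, which grows by about 80 to 100 N per rad: 25 N is felt as about 0.28 N m, 75 N as 0.41 N m. Read at rest after a quick turn the moment may be up to 0.2 N m lower.
- tight_hook: the other hook collar, the same as the loose one, already tight on the bar 118 mm to the +y side of mid-length with its screw on the flat, middle of its T head 53 mm from the axis. Leave it alone.
- hung_tongs: steel tongs, 145 mm long, 30 mm wide, hanging from the tight hook, free to swing; origin at the bow on top. Leave alone.
- spare_tongs: loose steel tongs lying on the table, 145 x 30 mm, 19 mm high; leave alone.
- dallah: insulated steel coffee pot, 125 mm wide at the belly, 250 mm high, with beak spout (-x) and handle (+x), on the shelf; origin under its centre. Leave alone.
- date_box: olive green plastic date container 166 x 121 x 76 mm on the table beside the rail; leave alone.
- cup1: white ceramic cup, 68 mm across the rim, 58 mm high, on the shelf; leave alone.
- cup2: white ceramic cup, as cup1, on the shelf; leave alone.
- cup3: white ceramic cup, as cup1, on the base board of the rail; leave alone.
- coaster: aluminium coaster, 96 mm across, 6 mm high, on the base board of the rail; leave alone.
- shelf: low teak slatted shelf at the back of the table, 165 x 1060 mm, top 90 mm above the table; origin centre of its underside; fixed.

How it is judged:
On the way, in this order (a step that is already met when the one before it is completed fails the run):
1. the loose collar is turned so that its thumb screw faces the flat (within about 11 degrees) (angle between the z axis of collar and the z axis of bar, either way round below 0.2 rad), for 0.2 s.
2. the screw is nipped up on the flat with at least 25 N while it faces the flat within 6 degrees (angle between the z axis of collar and the z axis of bar, either way round below 0.105 rad and contact force between screw and bar above 25 N), for 0.2 s.
At the end, for the whole second after the job is handed in: The loose collar rests with its thumb screw facing the flat within 0.105 rad (6 degrees) and the screw's nose presses on the bar with more than 25 N, with the robot off it (all of step 2 and angular speed of collar below 0.1 rad/s and linear speed of collar below 0.02 m/s); the robot touches nothing.
It fails at once if the screw forced: its nose pressed on the bar with more than 75 N (contact force between screw and bar above 75 N).
It fails at once if the screw run down onto the bar (more than 30 N) while it is more than 0.25 rad off the flat (contact force between screw and bar above 30 N and not (angle between the z axis of collar and the z axis of bar, either way round below 0.25 rad)).
It fails at once if the other hook or the hung tongs pushed with more than 5 N (contact force between any of the fingers, the arm and tight_hook above 5 N or contact force between any of the fingers, the arm and hung_tongs above 5 N).
It fails at once if a cup, the coaster, the dallah, the date container or the spare tongs moved by more than 20 mm (distance of any of dallah, date_box, cup1, cup2, cup3, coaster, spare_tongs from where it was at the start of the episode above 0.02 m).
It also fails if it takes over 67 s, if anything falls off the work surface, if the arm or the gripper's body presses on something with over 40 N, if the wrist force passes 120 N, or if a joint passes its speed limit or range.

ROBOT

A 6-joint arm with a two-finger parallel gripper is mounted at the origin on the work surface. World frame = base frame: x ahead of the robot, y to its left, z up, the work surface at z = 0. Lengths are in m, angles in rad, forces in N, time in s.
With the tool pointing down it reaches from about 0.35 to 0.725 m from the base axis. Payload 6 kg.
Tool frame: the origin (TCP) lies between the finger pads; the fingertips stand 8 mm ahead of it and the grasp point (between the pads) lies 11 mm behind it (tip_extent is the distance from the TCP to the fingertips, in m); x points along the fingers, y is the direction in which the jaws open and shut, and the axes are right-handed (so a half turn about x gives the same grasp; the last joint's range is limited). The gripper opens to 85 mm and grips with 20 to 120 N. Pads are 22 mm wide; open, the fingers measure 114 mm over their backs; the gripper's body (76 mm by 85 mm) begins 54 mm behind the grasp point. The pads swing forward as they close: fully open they stand 13 mm farther back than shut.
Start: joints at [1.449, 0.04, 0.085, 0, -1.615, -0.334], TCP at [0.264, 0.539, 0.239] pointing down, gripper open.
Joint ranges: [-2.56, 2.56], [-1.29, 2.01], [-1.08, 1.49], [-3.29, 1.98], [-2.81, -0.18], [-2.99, 2.99]. Speed limits (rad/s): [2.57, 2.57, 3.01, 3.14, 3.14, 3.14].

INTERFACE

Orientations are given as a unit quaternion [w, x, y, z].
In Python, from plant import * gives the robot as it stands.
- The arm moves only by the tool play_rows, never from a script. Its argument "commands" is a list of rows, each a list of 3 entries, a list of its own where there are three numbers: the shift along the tool's x, y, z in cm, then the turn, a rotation vector about the tool's x, y, z in degrees, then the finger opening in cm, from 0 to 8.54. In form: [[[dx, dy, dz], [wx, wy, wz], jaw], ...]. A call has 1 to 8 rows; each row is the pose to reach, as a shift and turn from the pose commanded when the call began, along the tool's axes at that moment; what a row does not reach only later rows make up. A row lasts 1/12 s, in which the tool goes at most 41.7 mm and 7.16 degrees, less where a joint would pass 70% of its speed; a pose out of reach is approached as far as the arm can. A call with a gripper value outside its range is refused whole. The fingers move at their own pace and stop on an object; "squeeze" is the grip in N (left out, the last holds). Time passes only in rows, so rows that repeat a pose let the fingers close. It gives the time, the measured TCP pose, the force and the opening at its end, in the units of the state.
- get_obs(): the state, without advancing time (a new reading comes with each control period).
- camera(name): name is "scene" or "side" or "wrist"; returns a dict with "color" (384x512x3 uint8, blue, green, red), "vfov" (degrees; the focal length in pixels is half the picture's height over the tangent of half this angle, whatever the lens; pixels are square), "cx", "cy" (the principal point, pixels), "R" (3x3) and "t" (3): a world point X has camera coordinates R X + t. Camera axes: x right, y down, z forward; pixel columns grow to the right and rows downward; lengths in m; the calibration is good to about 2 mm. The wrist camera is an equidistant fisheye: a pixel r from the principal point sees the ray r / f radians off the axis. A picture is of the moment at which its call begins. There is no depth.
- sign_off(): hands the job in, once; it reports no verdict.
Trained networks look in a picture, given as the dict that the camera call returned (one of the last four; its "shot" number tells which), for a name from the list of things; names that differ only in an ending like _2 or _b are one class to them, and where a whole thing is asked for, a point or a joint stands for the part that bears it (a point fixed in the world has none). Each returns a list of dicts, best first, with "conf" (0 to 1); they miss things now and then, are a little off and sometimes report something else, mostly with a low value. They report only what shows in the picture. A call takes as long as a camera call.
- recognise(query, picture): "bbox" ([left, top, right, bottom] in pixels, round what is visible of it).
The state is a dict: "t": time; "q": joint angles; "joint_vel": joint speeds; "effort": joint torques, N m; "tcp_pos": TCP position; "tcp_rot": TCP orientation; "force": force on the tool from outside, world axes, zero at the start; "ft_torque": the same for the moment, N m; "width": finger opening in m.
Only numpy, scipy, OpenCV 4.12 (cv2) and the standard library are available. Lean on these libraries where they do the work, as an engineer would, in place of code of your own. Each camera call takes 0.05 s, during which the arm holds its last target. There are 200 camera calls.

## Working session

There is one attempt and no reset: what is moved stays moved. The work goes in short steps, Python scripts to look and compute and a tool call to move; the robot and the scene stay as the last step left them, time stands still between calls to the robot, and variables do not carry over. Pictures are saved under pics/ and viewed, about 8 in all and at most 12, crops included, and the job is handed in when it is done.

Besides the shell and the picture viewer there is one more tool, called after ">>>" as name(argument=value, ...) on one line, values as JSON. play_rows: Moves the arm, as the interface text tells. Its arguments: {"type":"object","properties":{"commands":{"type":"array","items":{"type":"array"}},"squeeze":{"type":"number"}},"required":["commands"]}

```bash
ls; mkdir -p pics
cat > h.py <<'E'
from plant import *
import numpy as np, cv2
from scipy.spatial.transform import Rotation as Rn
def f(c): return c["color"].shape[0]/2/np.tan(np.radians(c["vfov"]/2))
def ray(c,u,v,fish=False):
    x,y=(u-c["cx"])/f(c),(v-c["cy"])/f(c)
    if fish:
        r=np.hypot(x,y); d=np.array([x/r*np.sin(r),y/r*np.sin(r),np.cos(r)]) if r>1e-9 else np.array([0,0,1.])
    else: d=np.array([x,y,1.])
    R=np.array(c["R"]); d=R.T@d
    return -R.T@np.array(c["t"]), d/np.linalg.norm(d)
def tri(rs):
    A=np.zeros((3,3));b=np.zeros(3)
    for o,d in rs:
        P=np.eye(3)-np.outer(d,d);A+=P;b+=P@o
    X=np.linalg.solve(A,b)
    return X,[np.linalg.norm((np.eye(3)-np.outer(d,d))@(X-o)) for o,d in rs]
def proj(c,X,fish=False):
    p=np.array(c["R"])@np.array(X)+np.array(c["t"])
    if fish:
        r=np.hypot(p[0],p[1]);th=np.arctan2(r,p[2]);return c["cx"]+f(c)*th*p[0]/r,c["cy"]+f(c)*th*p[1]/r
    return c["cx"]+f(c)*p[0]/p[2],c["cy"]+f(c)*p[1]/p[2]
def Rt():
    w,x,y,z=get_obs()["tcp_rot"]; return Rn.from_quat([x,y,z,w]).as_matrix()
E
python3 - <<'E'
from h import *
o=get_obs();print(o);print(Rt().round(3))
ims=[]
for n in("scene","side","wrist"):
    c=camera(n);ims.append(c["color"]);cv2.imwrite(f"pics/{n}0.png",c["color"])
    print(n,c["vfov"],-np.array(c["R"]).T@c["t"],np.array(c["R"])[2])
    for q in("screw","t_head","collar","boss","tight_hook","bar","hook_rail","hung_tongs"):
        r=recognise(q,c);print(q,[(np.round(k["bbox"]).tolist(),round(k["conf"],2)) for k in r[:3]])
cv2.imwrite("pics/a.png",cv2.resize(np.hstack(ims[:2]),(800,300)))
E
```

```text
pics
{'t': 0.0, 'q': array([ 1.44869155e+00,  4.08089937e-02,  8.38003957e-02, -4.82174881e-04,
       -1.61551492e+00, -3.33736868e-01]), 'joint_vel': array([ 0.00163602, -0.00058215, -0.0006198 , -0.0014028 ,  0.00123187,
       -0.00111388]), 'effort': array([-4.26878323e-04, -3.68198061e+01,  3.47418952e+01,  6.93283081e+00,
       -5.35115149e-03, -6.05876266e-06]), 'tcp_pos': array([0.26389069, 0.53849145, 0.2382711 ]), 'tcp_rot': array([ 0.15914005, -0.68871635,  0.1603905 ,  0.68892607]), 'force': array([ 0.79960581, -0.93200862, -1.53655298]), 'ft_torque': array([-0.03922285, -0.04200262, -0.0163487 ]), 'width': 0.08537308945090544}
[[-0.001 -0.44  -0.898]
 [-0.002 -0.898  0.44 ]
 [-1.     0.002 -0.   ]]
scene 47.117542120227625 [1.49048393 0.93272265 1.14083981] [-0.55721371 -0.57059582 -0.60326884]
screw []
t_head [([243.0, 142.0, 253.0, 151.0], 0.47), ([113.0, 146.0, 344.0, 344.0], 0.46)]
collar [([232.0, 146.0, 254.0, 175.0], 0.57)]
boss [([236.0, 142.0, 254.0, 174.0], 0.71), ([224.0, 183.0, 240.0, 202.0], 0.68)]
tight_hook [([254.0, 168.0, 268.0, 219.0], 0.59)]
bar [([2
[... 240 characters left out ...]
 0.42)]
side 47.46463645952056 [ 0.26710939 -0.83147159  1.21217566] [ 0.2524877   0.6218981  -0.74127776]
screw []
t_head [([163.0, 134.0, 217.0, 178.0], 0.53)]
collar [([238.0, 201.0, 264.0, 222.0], 0.56)]
boss [([239.0, 202.0, 261.0, 216.0], 0.65)]
tight_hook [([239.0, 164.0, 256.0, 215.0], 0.54)]
bar [([238.0, 164.0, 266.0, 266.0], 0.71), ([289.0, 191.0, 310.0, 216.0], 0.5)]
hook_rail [([231.0, 160.0, 281.0, 307.0], 0.97), ([232.0, 97.0, 422.0, 370.0], 0.3), ([238.0, 200.0, 247.0, 207.0], 0.15)]
hung_tongs []
wrist 65.70646984690485 [0.32811749 0.50792802 0.37364575] [-0.25413498  0.12558155 -0.95898107]
screw []
t_head []
collar []
boss []
tight_hook []
bar []
hook_rail []
hung_tongs []
```

Run:
```python
import cv2,numpy as np
a=cv2.imread("pics/scene0.png")[110:250,170:330];b=cv2.imread("pics/side0.png")[140:320,180:340]
a=cv2.resize(a,None,fx=2.5*1,fy=2.5,interpolation=3);a=cv2.resize(cv2.imread("pics/scene0.png")[120:245,190:290],(400,500),interpolation=2)
b=cv2.resize(cv2.imread("pics/side0.png")[150:275,200:300],(400,500),interpolation=2)
cv2.imwrite("pics/b.png",np.hstack([a,b]))
```

```text
(no output)
```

View pics/a.png

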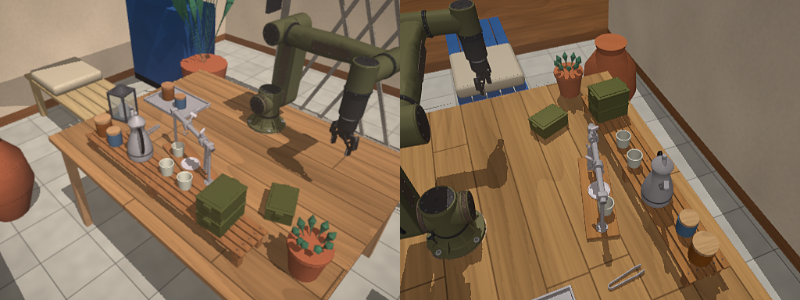

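View pics/b.png

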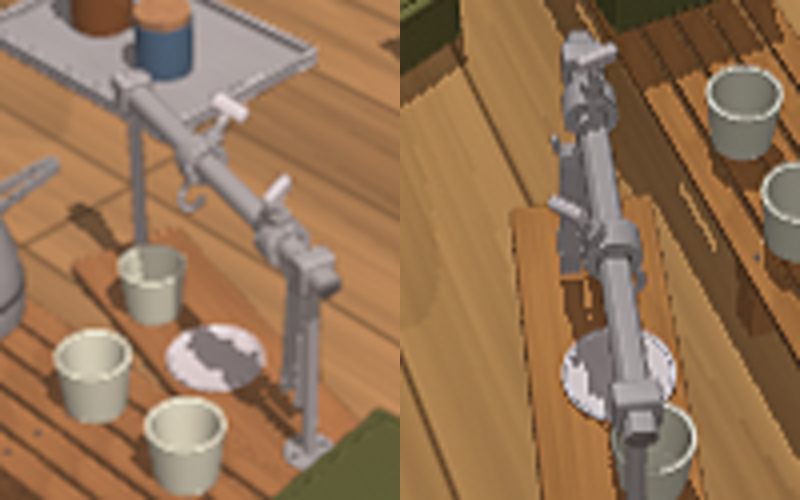

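The first view shows the rail ahead of the robot. The loose collar's T head is at about scene (248,147) and side (242,202). The tight hook's T is at scene (259,167) and side (249,164). I'll triangulate these.

Run:
```python
from h import *
s=camera("scene");d=camera("side")
P={"T":((247.7,146.7),(242,202)),"collar":((241.2,159.5),(254.5,210)),"tightT":((259.5,167),(249,164.5)),
"-yblock":((222.5,141.5),(259.2,249)),"+yblock":((268.5,187.5),(245,162))}
for k,(a,b) in P.items():
    X,e=tri([ray(s,*a),ray(d,*b)]);print(k,X.round(4),np.round(e,4))
```

```text
T [ 0.542  -0.0558  0.2761] [0.0015 0.0015]
collar [ 0.5756 -0.0606  0.2326] [0.0044 0.0044]
tightT [0.6133 0.0735 0.2838] [0.0023 0.0023]
-yblock [ 0.5383 -0.1993  0.2354] [0.0001 0.0001]
+yblock [0.6257 0.1328 0.2361] [0.001 0.001]
```

```bash
cat >> h.py <<'E'
b0=np.array([0.0874,0.3321,0.]);b0/=np.linalg.norm(b0)   # bar dir
n0=np.array([b0[1],-b0[0],0])                            # away from robot
def sdir(lean): # lean towards robot, deg
    a=np.radians(lean);return np.array([0,0,np.cos(a)])-n0*np.sin(a)
def frame(lean,yaw): # tool x=-screw z; yaw: tool turn about x, 0 = jaw along -bar
    x=-sdir(lean);y=-b0;z=np.cross(x,y);R=np.c_[x,y,z]
    return R@Rn.from_rotvec([np.radians(yaw),0,0]).as_matrix()
def go(p,R):
    o=get_obs();R0=Rt()
    print("shift cm",(R0.T@(np.array(p)-o["tcp_pos"])*100).round(2),"rot deg",np.degrees(Rn.from_matrix(R0.T@R).as_rotvec()).round(1))
E
python3 - <<'E'
from h import *
T=np.array([.542,-.0558,.2761])
go(T+.09*sdir(35),frame(35,0))
go([.40,.2,.40],frame(15,0))
E
```

```text
shift cm [-11.05  42.17 -46.06] rot deg [-11.   34.9  -3.5]
shift cm [-16.07  24.43 -27.11] rot deg [-11.3  14.9  -1.5]
```

>>> play_rows(commands=[[[-4,2,-2],[0,0,0],5],[[-8,5,-5],[-2,3,0],5],[[-12,8,-8],[-4,6,0],5],[[-15,11,-11],[-6,9,-1],5],[[-16,14,-14],[-8,12,-1],5],[[-16,17,-18],[-10,15,-1.5],5],[[-16,20,-22],[-11,15,-1.5],5],[[-16,24,-27],[-11,15,-1.5],5]])

```text
t: 2.12
tcp_pos: [0.3647, 0.2798, 0.3951]
tcp_rot: [-0.079, 0.787, -0.102, -0.603]
force: [1.9, -0.6, 0.9]
width: 0.0501
```

>>> play_rows(commands=[[[0,3,-3],[0,3,0],4],[[0,6,-6],[0,6,0],4],[[0,9,-9],[0,9,0],4],[[0,12,-12],[0,12,0],4],[[0,15,-15],[0,14,0],4],[[0,16,-16],[0,16,0],4],[[0,17,-17],[0,18,0],4],[[0,17,-17],[0,20,0],4]])

```text
t: 2.78
tcp_pos: [0.4796, 0.0719, 0.4394]
tcp_rot: [-0.062, 0.88, -0.117, -0.456]
force: [-0.9, 0.6, 0.4]
width: 0.04
```

Run:
```python
from h import *
T=np.array([.542,-.0558,.2761])
o=get_obs();print(o["t"],o["tcp_pos"],o["q"].round(2))
go(T+.09*sdir(35),frame(35,0))
```

```text
2.7833 [0.47962335 0.07187949 0.43942706] [ 0.95 -0.64 -0.38  0.57 -1.58  0.43]
shift cm [ 9.73 10.75  1.71] rot deg [-0.5 -0.2 -0.2]
```

>>> play_rows(commands=[[[2,2,0],[0,0,0],4],[[4,4,1],[0,0,0],4],[[6,7,1.5],[0,0,0],4],[[8,9,1.7],[0,0,0],4],[[9.7,10.7,1.7],[0,0,0],4],[[9.7,10.7,1.7],[0,0,0],4],[[9.7,10.7,1.7],[0,0,0],4]])

```text
t: 3.37
tcp_pos: [0.4915, -0.041, 0.3487]
tcp_rot: [-0.061, 0.879, -0.117, -0.457]
force: [-0.4, 0.1, 0.4]
width: 0.04
```

Run:
```python
from h import *
o=get_obs();print(o["t"],o["tcp_pos"],o["q"].round(2))
c=camera("wrist");cv2.imwrite("pics/w1.png",c["color"])
for q in("t_head","screw","collar","boss","bar"):
    r=recognise(q,c);print(q,[(np.round(k["bbox"]).tolist(),round(k["conf"],2)) for k in r[:3]])
print(proj(c,[.542,-.0558,.2761],True))
cv2.imwrite("pics/w1b.png",cv2.resize(c["color"][60:360,56:456],(800,600),interpolation=2))
```

```text
3.3667 [ 0.49148453 -0.04095438  0.34869939] [ 0.64 -0.77 -0.6   0.48 -1.36  0.65]
t_head [([242.0, 177.0, 283.0, 216.0], 0.95)]
screw [([244.0, 174.0, 282.0, 215.0], 0.79), ([163.0, 79.0, 208.0, 129.0], 0.69)]
collar [([243.0, 156.0, 281.0, 211.0], 0.88), ([280.0, 193.0, 326.0, 224.0], 0.7)]
boss [([130.0, 207.0, 176.0, 241.0], 0.73), ([245.0, 156.0, 280.0, 214.0], 0.72)]
bar [([58.0, 138.0, 423.0, 244.0], 0.72)]
(np.float64(260.66683258179194), np.float64(196.63716437115525))
```

View pics/w1b.png

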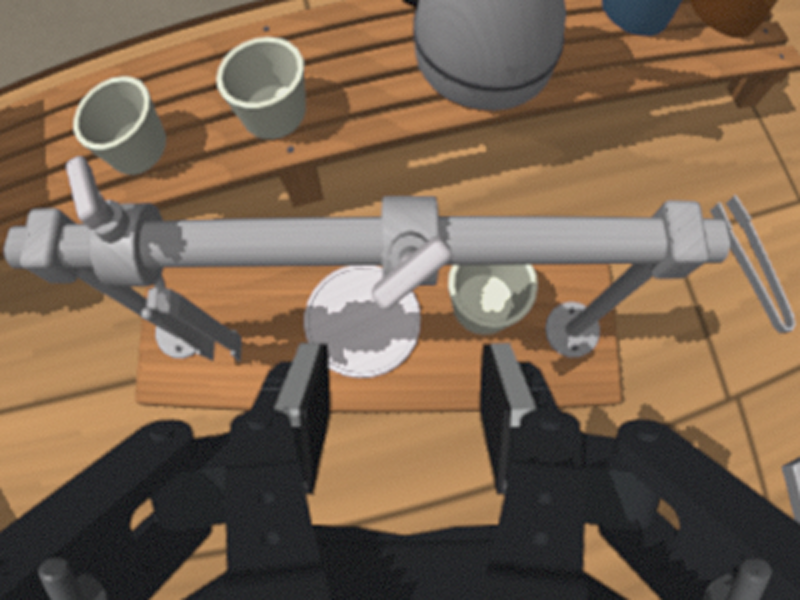

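The wrist view shows the loose T head centred near wrist (262,197), lying about 38° to the bar in the image, with open space round it. The tight hook's T is on the left, near (99,155). Next I'll look from straight above the bar to find the flat's direction from the tight hook.

Run:
```python
from h import *
go([.523,.024,.37],frame(0,0))
```

```text
shift cm [-0.89 -6.87 -2.31] rot deg [ -0.2 -35.1  -0. ]
```

>>> play_rows(commands=[[[-2,-2,-1],[0,-6,0],4],[[-2,-4,-2],[0,-12,0],4],[[-2,-6,-2.3],[0,-18,0],4],[[-1,-6.9,-2.3],[0,-24,0],4],[[-0.9,-6.9,-2.3],[0,-30,0],4],[[-0.9,-6.9,-2.3],[0,-35,0],4],[[-0.9,-6.9,-2.3],[0,-35,0],4],[[-0.9,-6.9,-2.3],[0,-35,0],4]])

```text
t: 4.33
tcp_pos: [0.5243, 0.0239, 0.368]
tcp_rot: [0.092, -0.701, 0.093, 0.701]
force: [-1.0, -0.5, 0.3]
width: 0.04
```

Run:
```python
from h import *
o=get_obs();print(o["t"],o["tcp_pos"],o["q"].round(2))
c=camera("wrist");cv2.imwrite("pics/w2.png",c["color"])
import pickle;pickle.dump(c,open("w2.pkl","wb"))
for q in("t_head","screw","collar","boss","bar"):
    r=recognise(q,c);print(q,[(np.round(k["bbox"]).tolist(),round(k["conf"],2)) for k in r[:3]])
X=-np.array(c["R"]).T@c["t"];print(X)
im=c["color"]
ys=[proj(c,p,True) for p in ([.5767,-.0546,.23],[.613,.081,.23])];print(ys)
cv2.imwrite("pics/w2b.png",cv2.resize(im[110:260,66:466],(800,300),interpolation=2))
v=int(np.mean([y[1] for y in ys]));
b=np.vstack([cv2.resize(im[v-50:v+50,56:256],(800,400),interpolation=2)[:, :],])
cv2.imwrite("pics/w2c.png",cv2.resize(im[v-60:v+60,96:326],(800,417),interpolation=2));print(v)
```

```text
4.3333 [0.52425445 0.02387716 0.36799906] [ 0.43 -0.11  0.18  0.   -1.86  0.88]
t_head [([331.0, 128.0, 377.0, 170.0], 0.78)]
screw [([330.0, 126.0, 373.0, 170.0], 0.88)]
collar [([323.0, 84.0, 372.0, 168.0], 0.86)]
boss [([322.0, 84.0, 373.0, 167.0], 0.72), ([2.0, 0.0, 512.0, 136.0], 0.67)]
bar [([102.0, 84.0, 484.0, 143.0], 0.58)]
[0.59324773 0.00610732 0.50236885]
[(np.float64(326.5217355605457), np.float64(108.54085084083043)), (np.float64(174.61284805353867), np.float64(109.58781238623797))]
109
```

View pics/w2c.png

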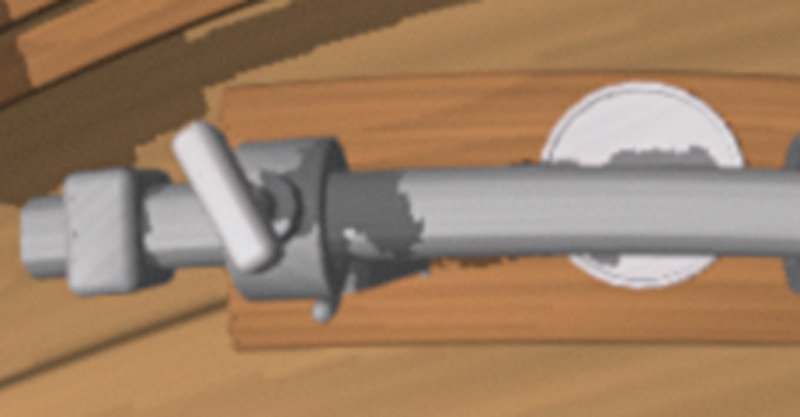

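```bash
python3 - <<'E'
from h import *
import pickle
c=pickle.load(open("w2.pkl","rb"))
def at(u,v,z,crop=True):
    if crop:u,v=96+u/3.478,49+v/3.478
    o,d=ray(c,u,v,True);return o+d*(z-o[2])/d[2]
def pr(k,X):
    r=X-np.array([.582,-.033,.23]);print(k,X.round(4),"along",(r@b0).round(4),"perp",(r@n0).round(4))
for zb in(.23,):
    pr("bar430 top",at(430,170,zb));pr("bar430 bot",at(430,257,zb))
    pr("bar700 top",at(700,170,zb));pr("bar700 bot",at(700,253,zb))
    pr("bar180 top",at(180,183,zb));pr("bar180 bot",at(180,265,zb))
    pr("col top",at(325,137,zb));pr("col bot",at(320,297,zb))
    pr("block top",at(100,170,zb));pr("block bot",at(100,294,zb))
pr("tightT",at(226,195,.288));pr("T e1",at(197,133,.29));pr("T e2",at(257,257,.29))
pr("looseT",at(354,149,.277,False))
E
python3 -c "
import cv2
im=cv2.imread('pics/w2.png')
cv2.imwrite('pics/w2d.png',cv2.resize(im[60:200,296:496],(800,560),interpolation=2))"
```

```text
bar430 top [0.6108 0.0375 0.23  ] along 0.0755 perp 0.0099
bar430 bot [0.5886 0.0438 0.23  ] along 0.0759 perp -0.0132
bar700 top [ 0.5924 -0.0304  0.23  ] along 0.0051 perp 0.0094
bar700 bot [ 0.5711 -0.025   0.23  ] along 0.005 perp -0.0126
bar180 top [0.6289 0.1044 0.23  ] along 0.1448 perp 0.0104
bar180 bot [0.6073 0.1112 0.23  ] along 0.1459 perp -0.0122
col top [0.6276 0.0619 0.23  ] along 0.1034 perp 0.02
col bot [0.5868 0.0754 0.23  ] along 0.1061 perp -0.0229
block top [0.6407 0.1264 0.23  ] along 0.1691 perp 0.0162
block bot [0.6074 0.1373 0.23  ] along 0.1712 perp -0.0188
tightT [0.6154 0.0742 0.288 ] along 0.1121 perp 0.005
T e1 [0.63  0.076 0.29 ] along 0.1176 perp 0.0187
T e2 [0.6004 0.0708 0.29  ] along 0.1051 perp -0.0086
looseT [ 0.5436 -0.0589  0.277 ] along -0.0349 perp -0.0305
```

View pics/w2d.png

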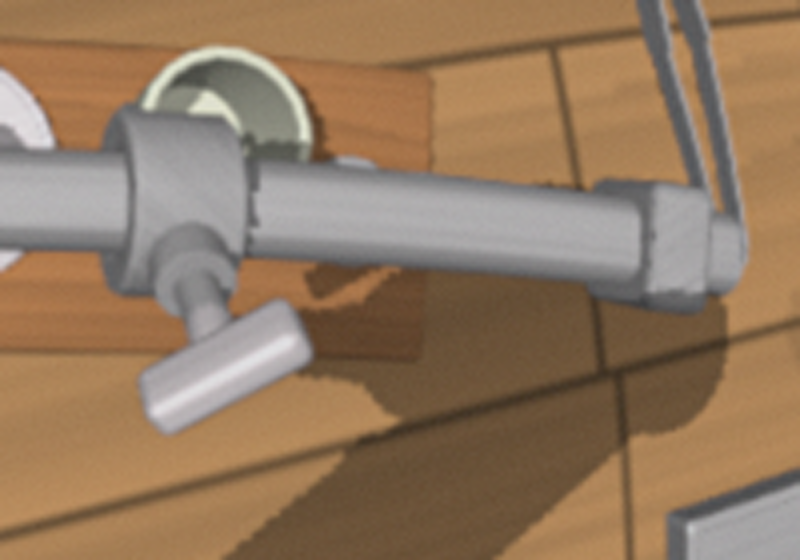

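Run:
```python
from h import *
import pickle
c=pickle.load(open("w2.pkl","rb"))
A=np.array([.582,-.033,.23])-.0014*n0
o,d=ray(c,351.3,150,True)
for k in np.linspace(.15,.3,400):
    X=o+d*k;r=X-A;rad=np.hypot(r@n0,r[2])
    if .061<rad<.067: print(k.round(4),X.round(4),"along",(r@b0).round(4),"rad",rad.round(4),"lean",np.degrees(np.arctan2(-r@n0,r[2])).round(1));
# T direction: ends intersect plane of outer face
c2=pickle.load(open("w2.pkl","rb"))
for L in(28,32,36):
    s=sdir(L);P0=A+.064*s
    e=[]
    for u,v in((155,402),(297,330)):
        o,d=ray(c,296+u/4,60+v/4,True);e.append(o+d*((P0-o)@s)/(d@s))
    t=e[1]-e[0];R=frame(L,0);t=R.T@t;print(L,np.linalg.norm(t),"T angle in tool yz",np.degrees(np.arctan2(t[2],t[1])))
```

```text
0.2244 [ 0.5465 -0.0527  0.2909] along -0.0281 rad 0.067 lean 24.7
0.2248 [ 0.5464 -0.0528  0.2905] along -0.0282 rad 0.0667 lean 24.8
0.2252 [ 0.5463 -0.0529  0.2902] along -0.0283 rad 0.0664 lean 25.0
0.2256 [ 0.5462 -0.053   0.2898] along -0.0284 rad 0.0661 lean 25.2
0.2259 [ 0.5462 -0.0531  0.2895] along -0.0286 rad 0.0658 lean 25.3
0.2263 [ 0.5461 -0.0532  0.2891] along -0.0287 rad 0.0655 lean 25.5
0.2267 [ 0.546  -0.0533  0.2888] along -0.0288 rad 0.0652 lean 25.7
0.2271 [ 0.5459 -0.0534  0.2884] along -0.0289 rad 0.0649 lean 25.9
0.2274 [ 0.5458 -0.0535  0.2881] along -0.029 rad 0.0646 lean 26.0
0.2278 [ 0.5458 -0.0536  0.2877] along -0.0291 rad 0.0643 lean 26.2
0.2282 [ 0.5457 -0.0537  0.2873] along -0.0293 rad 0.064 lean 26.4
0.2286 [ 0.5456 -0.0538  0.287 ] along -0.0294 rad 0.0637 lean 26.6
0.2289 [ 0.5455 -0.0539  0.2866] along -0.0295 rad 0.0634 lean 26.8
0.2293 [ 0.5454 -0.054   0.2863] along -0.0296 rad 0.0631 lean 26.9
0.2297 [ 0.5454 -0.0541  0.2859] along -0.0297 rad 0.0628 lean 27.1
0.2301 [ 0.5453 -0.0542  0.2856] along -0.0298 rad 0.0626 lean 27.3
0.2305 [ 0.5452 -0.0543  0.2852] along -0.0299 rad 0.0623 lean 27.5
0.2308 [ 0.5451 -0.0544  0.2849] along -0.0301 rad 0.062 lean 27.7
0.2312 [ 0.5451 -0.0545  0.2845] along -0.0302 rad 0.0617 lean 27.9
0.2316 [ 0.545  -0.0546  0.2842] along -0.0303 rad 0.0614 lean 28.1
0.232 [ 0.5449 -0.0547  0.2838] along -0.0304 rad 0.0611 lean 28.3
28 0.030829736925144707 T angle in tool yz -35.2521355919521
32 0.03096842431117995 T angle in tool yz -37.35189385919531
36 0.03117405554039828 T angle in tool yz -39.82413706717069
```

Run:
```python
from h import *
import pickle
c=pickle.load(open("w2.pkl","rb"))
def M(p,q):
    T=np.eye(4);T[:3,:3]=Rn.from_quat([q[1],q[2],q[3],q[0]]).as_matrix();T[:3,3]=p;return T
o=get_obs();C=np.eye(4);C[:3,:3]=c["R"];C[:3,3]=c["t"]
K=C@M(o["tcp_pos"],o["tcp_rot"])
C1=K@np.linalg.inv(M([.49148,-.04095,.3487],[-0.061,0.879,-0.117,-0.457]))
c1=dict(c);c1["R"]=C1[:3,:3];c1["t"]=C1[:3,3]
A=np.array([.582,-.033,.23])-.0014*n0
X,e=tri([ray(c,351.3,150,True),ray(c1,261.3,196.5,True)]);r=X-A
print(X.round(4),np.round(e,4),"along",r@b0,"rad",np.hypot(r@n0,r[2]),"lean",np.degrees(np.arctan2(-r@n0,r[2])))
# bar in view 1: edges at crop u=550: 222..265 -> axis height check
X,e=tri([ray(c,351.3,150,True)]*1+[ray(c1,261.3,196.5,True)])
for a,b in(((246,209),(277,185)),):
  for L in(30,33):
    s=sdir(L);P0=A+.064*s;E=[]
    for u,v in(a,b):
        q,d=ray(c1,u,v,True);E.append(q+d*((P0-q)@s)/(d@s))
    t=frame(L,0).T@(E[1]-E[0]);print(L,np.linalg.norm(t),np.degrees(np.arctan2(t[2],t[1])))
```

```text
[ 0.5438 -0.0561  0.2787] [0. 0.] along -0.03207746300372255 rad 0.05705216823437634 lean 31.34786920334703
30 0.029771477815294777 -37.911347705776386
33 0.02989898439427241 -38.2918822540399
```

Run:
```python
from h import *
T=np.array([.5438,-.0561,.2787])
go(T+.06*sdir(31.5),frame(31.5,52))
```

```text
shift cm [ 4.06  7.16 -1.  ] rot deg [ 50.4  29.1 -14.2]
```

>>> play_rows(commands=[[[0,1,0.5],[6,3.5,-1.7],4],[[0,2.5,0.5],[12,7,-3.4],4],[[0,4,0],[18,10.5,-5],4],[[0,5.5,0],[24,14,-6.8],4],[[0,7,-0.5],[30,17.5,-8.5],4],[[1,7.2,-1],[36,21,-10.2],4],[[2,7.2,-1],[42,24.4,-11.9],4],[[3,7.2,-1],[48,27.8,-13.6],4]])

```text
t: 5.3
tcp_pos: [0.5135, -0.0492, 0.3404]
tcp_rot: [-0.425, 0.752, -0.304, -0.401]
force: [0.1, 0.1, -0.0]
width: 0.0399
```

Run:
```python
from h import *
T=np.array([.5438,-.0561,.2787])
print(get_obs()["q"].round(2))
go(T+.04*sdir(31.5),frame(31.5,52))
c=camera("wrist")
print([(k["bbox"],k["conf"]) for k in recognise("t_head",c)[:2]],proj(c,T,True))
cv2.imwrite("pics/w3.png",cv2.resize(c["color"][60:360,56:456],(800,600),interpolation=2))
```

```text
[ 0.53 -0.64 -0.48  0.37 -1.35 -0.1 ]
shift cm [2.89 0.35 0.38] rot deg [ 2.   1.2 -0.4]
[([258.2, 185.2, 273.5, 234.8], 0.97)] (np.float64(262.56053725653584), np.float64(210.3859070105986))
```

View pics/w3.png

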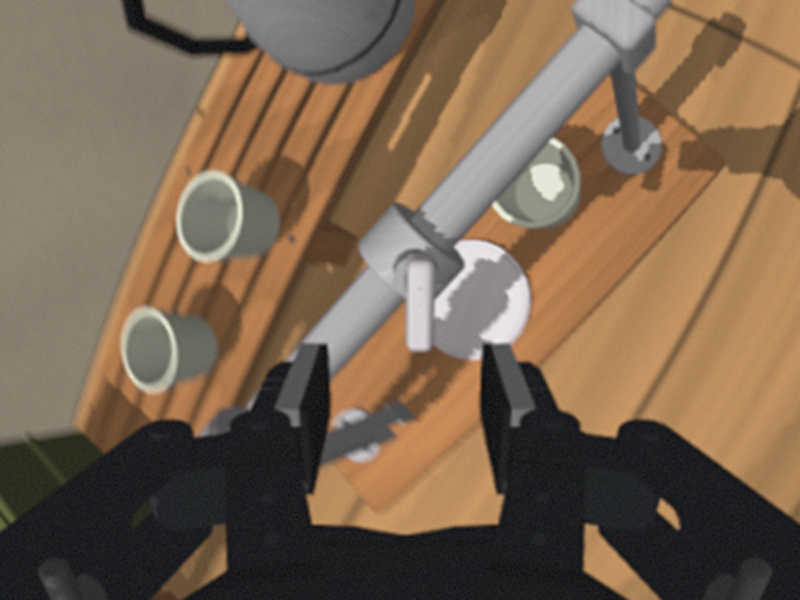

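The T head stands vertical between the jaws at wrist (266,210), so the jaw is aligned with it, about 2 mm off to the right. I'll move in.

Run:
```python
from h import *
T=np.array([.5438,-.0561,.2787])+.002*Rt()[:,1]
print(T);go(T-.008*sdir(31.5),frame(31.5,51))
```

```text
[ 0.54219929 -0.05702013  0.27793117]
shift cm [ 7.24  0.11 -0.07] rot deg [ 1.4  1.4 -0.9]
```

>>> play_rows(commands=[[[1.5,0.1,0],[0,0,0],3],[[3,0.1,0],[0.7,0.7,-0.5],3],[[4.5,0.1,0],[1.4,1.4,-0.9],3],[[6,0.1,0],[1.4,1.4,-0.9],3],[[7.2,0.1,0],[1.4,1.4,-0.9],3],[[7.2,0.1,0],[1.4,1.4,-0.9],3]])

```text
t: 5.9
tcp_pos: [0.5483, -0.0576, 0.2755]
tcp_rot: [-0.429, 0.754, -0.308, -0.39]
force: [0.4, -0.3, 0.2]
width: 0.03
```

Run:
```python
from h import *
o=get_obs();print(o["force"],o["ft_torque"],o["tcp_pos"])
c=camera("wrist")
cv2.imwrite("pics/w4.png",cv2.resize(c["color"][110:335,106:406],(800,600),interpolation=2))
```

```text
[ 0.41300182 -0.28795139  0.18261457] [ 0.334615    1.49721834 -0.03581384] [ 0.54830039 -0.05763695  0.27553393]
```

View pics/w4.png

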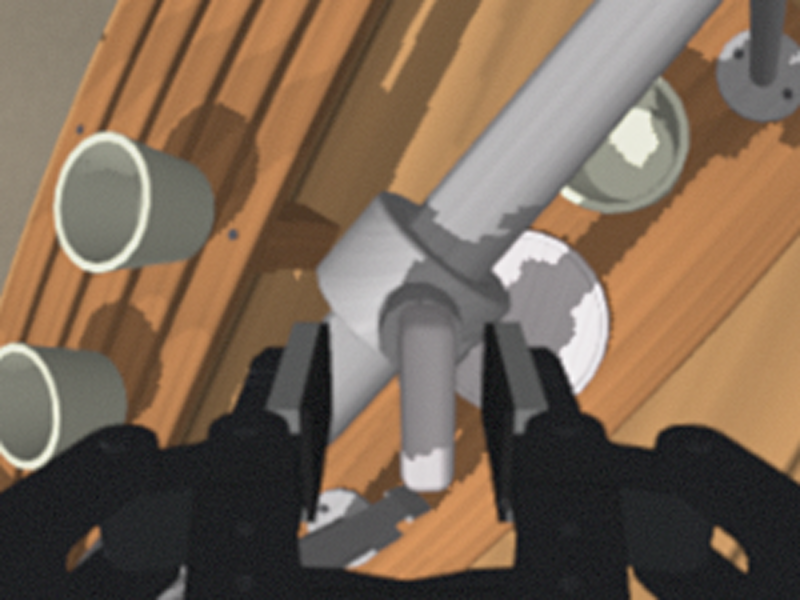

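The T head sits between the pads, roughly centred (crop 426 against 408). I'll close on it.

>>> play_rows(commands=[[[0,0.1,0],[0,0,0],1.5],[[0,0.1,0],[0,0,0],0.8],[[0,0.1,0],[0,0,0],0.6],[[0,0.1,0],[0,0,0],0.6],[[0,0.1,0],[0,0,0],0.6]], squeeze=60)

```text
t: 6.37
tcp_pos: [0.547, -0.0585, 0.2784]
tcp_rot: [-0.43, 0.755, -0.308, -0.388]
force: [-3.5, -1.8, 3.1]
width: 0.0085
```

```bash
cat >> h.py <<'E'
A0=np.array([.582,-.033,.23])-.0014*n0
def arc(deg,steps): # rotate pose about bar axis away from robot by deg; print rows
    o=get_obs();R0=Rt();p=o["tcp_pos"]
    for k in range(1,steps+1):
        Q=Rn.from_rotvec(b0*np.radians(deg*k/steps)).as_matrix()
        pt=A0+Q@(p-A0);print((R0.T@(pt-p)*100).round(2),np.degrees(Rn.from_matrix(R0.T@Q@R0).as_rotvec()).round(1))
def st():
    o=get_obs();R=Rt();x=R[:,0];r=o["tcp_pos"]-A0
    print("t",round(o["t"],2),"tool lean",np.degrees(np.arctan2(x@n0,-x[2])).round(2),"off along",np.degrees(np.arcsin(x@b0)).round(2),"pos lean",np.degrees(np.arctan2(-r@n0,r[2])).round(2),"rad",np.hypot(r@n0,r[2]).round(4),"along",(r@b0).round(4),"w",round(o["width"],4),"F tool",(R.T@o["force"]).round(2),"M tool",(R.T@o["ft_torque"]).round(3),"q6",o["q"][5].round(3),"F",np.round(o["force"],1))
E
python3 - <<'E'
from h import *
st();arc(38,8)
E
```

```text
t 6.37 tool lean 31.74 off along 0.11 pos lean 28.21 rad 0.0549 along -0.0336 w 0.0085 F tool [-4.22  2.32 -1.45] M tool [-0.251 -0.667  2.514] q6 -0.123 F [-3.5 -1.8  3.1]
[ 0.05 -0.35 -0.28] [ 0.  -3.   3.7]
[ 0.13 -0.7  -0.57] [ 0.  -6.   7.4]
[ 0.25 -1.04 -0.84] [ 0.  -9.  11.1]
[ 0.41 -1.37 -1.11] [  0.  -12.   14.8]
[ 0.6  -1.69 -1.37] [  0.  -14.9  18.5]
[ 0.83 -2.   -1.62] [  0.1 -17.9  22.2]
[ 1.08 -2.29 -1.86] [  0.1 -20.9  25.8]
[ 1.37 -2.56 -2.08] [  0.1 -23.9  29.5]
```

Run:
```python
from h import *
c=camera("wrist");st()
cv2.imwrite("pics/w5.png",cv2.resize(c["color"][110:335,106:406],(800,600),interpolation=2))
```

```text
t 6.42 tool lean 31.74 off along 0.12 pos lean 28.23 rad 0.0548 along -0.0335 w 0.0086 F tool [-3.65  4.32 -0.86] M tool [-0.217 -0.618  2.477] q6 -0.123 F [-5.  -2.2  1.6]
```

View pics/w5.png

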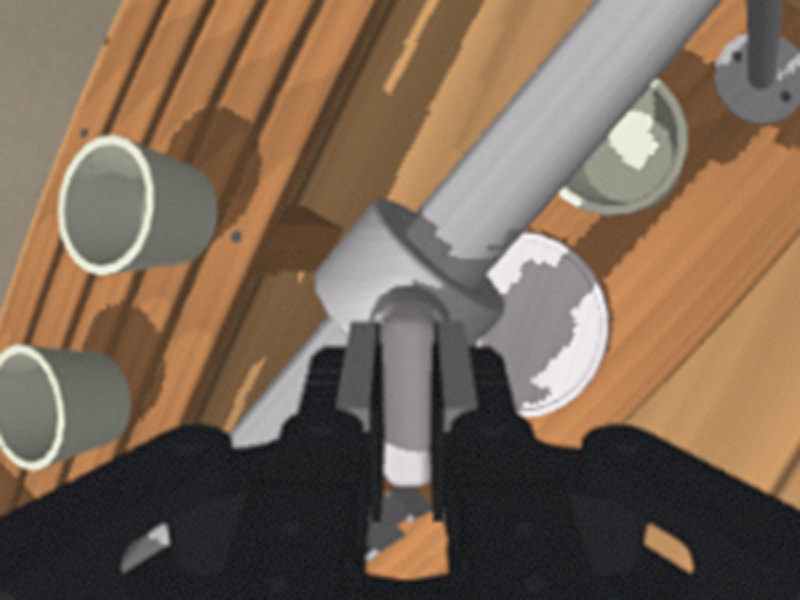

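The grip is good: the T head sits squarely between the pads. Now I'll swing the collar round the bar's axis.

>>> play_rows(commands=[[[0.05,-0.35,-0.28],[0,-3,3.7],0.6],[[0.13,-0.7,-0.57],[0,-6,7.4],0.6],[[0.25,-1.04,-0.84],[0,-9,11.1],0.6],[[0.41,-1.37,-1.11],[0,-12,14.8],0.6],[[0.6,-1.69,-1.37],[0,-14.9,18.5],0.6],[[0.83,-2.0,-1.62],[0.1,-17.9,22.2],0.6],[[0.83,-2.0,-1.62],[0.1,-17.9,22.2],0.6]])

```text
t: 7.0
tcp_pos: [0.5745, -0.0657, 0.285]
tcp_rot: [-0.39, 0.611, -0.379, -0.576]
force: [-8.0, 1.1, 3.3]
width: 0.0083
```

Run:
```python
from h import *
st();arc(9.5,2)
```

```text
t 7.0 tool lean 2.91 off along -0.03 pos lean -2.57 rad 0.0551 along -0.0335 w 0.0083 F tool [-3.68  6.67  4.16] M tool [-0.088 -1.916  2.477] q6 0.176 F [-8.   1.1  3.3]
[ 0.06 -0.35 -0.28] [-0.  -3.   3.7]
[ 0.16 -0.7  -0.56] [-0.  -6.   7.4]
```

>>> play_rows(commands=[[[0.03,-0.22,-0.18],[0,-1.9,2.3],0.6],[[0.08,-0.45,-0.36],[0,-3.8,4.7],0.6],[[0.08,-0.45,-0.36],[0,-3.8,4.7],0.6],[[0.08,-0.45,-0.36],[0,-3.8,4.7],0.6]])

```text
t: 7.33
tcp_pos: [0.5787, -0.0667, 0.2846]
tcp_rot: [0.379, -0.577, 0.389, 0.61]
force: [-4.2, -1.1, 6.2]
width: 0.0081
```

Run:
```python
from h import *
st()
```

```text
t 7.33 tool lean -2.85 off along 0.07 pos lean -7.09 rad 0.055 along -0.0334 w 0.0081 F tool [-6.05  4.5   0.93] M tool [-0.104 -0.396  1.454] q6 0.204 F [-4.2 -1.1  6.2]
```

>>> play_rows(commands=[[[0,0,0],[0,0,0],2],[[0,0,0],[0,0,0],3],[[-1,0,0],[0,0,0],3],[[-3,0,0],[0,0,0],3],[[-5.5,0,0],[0,0,0],3],[[-8,0,0],[0,0,0],3],[[-9,0,0],[0,0,0],3],[[-9,0,0],[0,0,0],3]])

```text
t: 8.0
tcp_pos: [0.5833, -0.0677, 0.3764]
tcp_rot: [0.38, -0.578, 0.388, 0.609]
force: [-0.4, 0.4, 0.6]
width: 0.0299
```

Run:
```python
from h import *
st();p=A0-.025*b0-.071*n0;p[2]=.372
go(p,frame(0,0))
```

```text
t 8.0 tool lean -2.55 off along 0.21 pos lean -4.46 rad 0.1469 along -0.0332 w 0.0299 F tool [-0.54  0.2   0.5 ] M tool [ 0.028  0.085 -0.125] q6 0.203 F [-0.4  0.4  0.6]
shift cm [0.81 5.88 5.8 ] rot deg [-51.1   2.5  -0.9]
```

Run:
```python
from h import *
p=A0+.03*b0-.071*n0;p[2]=.372
go(p,frame(0,0))
```

```text
shift cm [ 0.83  2.42 10.08] rot deg [-51.1   2.5  -0.9]
```

>>> play_rows(commands=[[[0,0.3,1.2],[-7,0.3,0],3],[[0,0.6,2.5],[-14,0.6,0],3],[[0,1,4],[-21,1,0],3],[[0,1.4,6],[-28,1.5,0],3],[[0,2,8],[-35,2,0],3],[[0.8,2.4,10.1],[-42,2.5,-0.5],3],[[0.8,2.4,10.1],[-51.1,2.5,-0.9],3],[[0.8,2.4,10.1],[-51.1,2.5,-0.9],3]])

```text
t: 8.67
tcp_pos: [0.5183, 0.016, 0.3686]
tcp_rot: [0.087, -0.7, 0.088, 0.704]
force: [-1.3, 0.2, -0.3]
width: 0.0302
```

>>> play_rows(commands=[[[0,0,0],[0,0,0],3],[[0,0,0],[0,0,0],3]])

```text
t: 8.83
tcp_pos: [0.5191, 0.0151, 0.3684]
tcp_rot: [0.09, -0.699, 0.092, 0.703]
force: [1.3, 0.1, -0.3]
width: 0.03
```

Run:
```python
from h import *
import pickle
st();c=camera("wrist");pickle.dump(c,open("w6.pkl","wb"))
X=-np.array(c["R"]).T@c["t"];r=X-A0;print("cam along",r@b0,"perp",r@n0)
im=c["color"];u,v=proj(c,A0+.04*b0,True);v=int(v);print(v,u)
for q in("t_head","screw","boss","collar"):print(q,[(np.round(k["bbox"],1).tolist(),round(k["conf"],2)) for k in recognise(q,c)[:2]])
x0=int(u)-132
cv2.imwrite("pics/w6.png",cv2.resize(im[v-45:v+45,x0:x0+266],None,fx=3,fy=3,interpolation=2));print("crop",x0,v-45)
```

```text
t 8.83 tool lean -0.35 off along -0.14 pos lean 27.38 rad 0.1558 along 0.0305 w 0.03 F tool [ 0.3  -0.48 -1.23] M tool [-0.023  0.03   0.013] q6 0.897 F [ 1.3  0.1 -0.3]
cam along 0.031446275684201816 perp 0.0003401480150310095
105 248.22348637071715
t_head [([320.6, 84.9, 364.2, 123.8], 0.98)]
screw [([321.0, 83.3, 365.0, 119.2], 0.77), ([105.4, 1.2, 157.5, 30.2], 0.29)]
boss [([309.4, 83.8, 362.4, 134.1], 0.61), ([91.5, 80.4, 475.6, 135.1], 0.6)]
collar [([307.2, 80.3, 362.9, 132.0], 0.91)]
crop 116 60
```

View pics/w6.png

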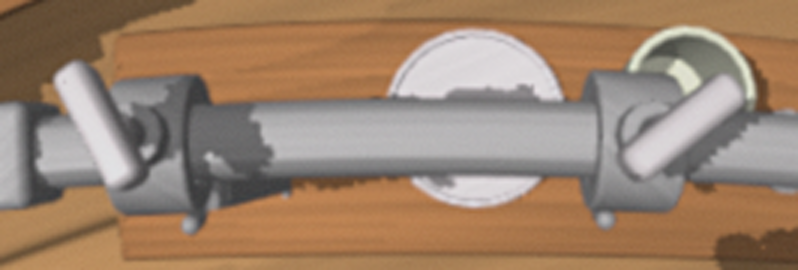

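Run:
```python
from h import *
import pickle
c=pickle.load(open("w6.pkl","rb"))
def at(u,v,z):
    o,d=ray(c,116+u/3,60+v/3,True);X=o+d*(z-o[2])/d[2];r=X-A0;return np.array([r@b0,r@n0]).round(4)
for k,u,v,z in(("tight ring t",193,76,.23),("tight ring b",190,213,.23),("loose ring t",600,71,.23),("loose ring b",603,212,.23),
 ("bar t",300,98,.23),("bar b",300,178,.23),("bar t",480,98,.23),("bar b",480,174,.23),
 ("tightT",99,127,.29),("looseT",684,126,.293),("hook tight",190,226,.18),("hook loose",604,218,.18)):print(k,at(u,v,z))
o,d=ray(c,(320.6+364.2)/2,(84.9+123.8)/2,True);X=o+d*(.288-o[2])/d[2];print("net looseT",(X-A0)@b0,(X-A0)@n0)
```

```text
tight ring t [0.1024 0.0209]
tight ring b [ 0.1046 -0.0219]
loose ring t [-0.0216  0.0213]
loose ring b [-0.0234 -0.0223]
bar t [0.0692 0.0125]
bar b [ 0.0695 -0.0121]
bar t [0.0149 0.0119]
bar b [ 0.0148 -0.0113]
tightT [0.1113 0.0055]
looseT [-0.03    0.0043]
hook tight [ 0.1183 -0.0308]
hook loose [-0.0339 -0.0287]
net looseT -0.030330175675913493 0.002632533196089048
```

The top view shows the loose T at about (342,102) and the tight T at (149,102). That puts the loose screw about 4.3° away from upright and the flat about 5.6°, so the collar already faces it within 1.5°. I'll regrasp, correct about 1.3°, and tighten.

Run:
```python
from h import *
L=-4.5
go(A0-.0328*b0+sdir(L)*.105,frame(L,52))
```

```text
shift cm [ 3.32  6.3  -7.98] rot deg [51.9 -3.9  1.7]
```

>>> play_rows(commands=[[[0,0.8,-1],[7,-0.5,0.2],3],[[0,1.6,-2],[14,-1,0.5],3],[[0,2.4,-3],[21,-1.5,0.7],3],[[0,3.2,-4],[28,-2,1],3],[[0,4,-5],[35,-2.6,1.2],3],[[1,5,-6.5],[42,-3.2,1.4],3],[[2,6.3,-8],[49,-3.7,1.6],3],[[2,6.3,-8],[51.9,-3.9,1.7],3]])

```text
t: 9.75
tcp_pos: [0.5815, -0.0682, 0.3441]
tcp_rot: [0.381, -0.561, 0.401, 0.616]
force: [0.4, -0.1, -0.5]
width: 0.0297
```

>>> play_rows(commands=[[[0,0,0],[0,0,0],3],[[0,0,0],[0,0,0],3]])

```text
t: 9.92
tcp_pos: [0.5807, -0.0666, 0.348]
tcp_rot: [0.379, -0.564, 0.397, 0.617]
force: [-0.4, 0.1, 1.2]
width: 0.03
```

Run:
```python
from h import *
L=-4.5
st();go(A0-.0328*b0+sdir(L)*.053,frame(L,52))
c=camera("wrist");print([(np.round(k["bbox"],1),k["conf"]) for k in recognise("t_head",c)[:2]],proj(c,A0-.0325*b0+sdir(-4.3)*.064,True))
```

```text
t 9.92 tool lean -4.46 off along -0.0 pos lean -4.2 rad 0.1183 along -0.0329 w 0.03 F tool [-1.12  0.4   0.36] M tool [-0.018  0.067 -0.128] q6 0.191 F [-0.4  0.1  1.2]
shift cm [ 6.53 -0.05 -0.03] rot deg [ 0.2 -0.   0. ]
[(array([247.9, 184.1, 266.7, 237.9]), 0.8)] (np.float64(257.2580416250702), np.float64(213.9298153423814))
```

>>> play_rows(commands=[[[2,0,0],[0,0,0],3],[[4,0,0],[0,0,0],3],[[5.5,0,0],[0,0,0],3],[[6.5,0,0],[0,0,0],3],[[6.5,0,0],[0,0,0],1.5],[[6.5,0,0],[0,0,0],0.6],[[6.5,0,0],[0,0,0],0.6],[[6.5,0,0],[0,0,0],0.6]], squeeze=60)

```text
t: 10.68
tcp_pos: [0.5758, -0.0645, 0.2836]
tcp_rot: [0.38, -0.564, 0.396, 0.617]
force: [0.1, 3.3, -3.9]
width: 0.0084
```

Run:
```python
from h import *
st();arc(1.5,1)
```

```text
t 10.68 tool lean -4.44 off along 0.07 pos lean -3.69 rad 0.0537 along -0.032 w 0.0084 F tool [ 3.96 -1.62  2.78] M tool [-0.258 -0.426 -0.512] q6 0.19 F [ 0.1  3.3 -3.9]
[-0.   -0.11 -0.09] [ 0.  -0.9  1.2]
```

>>> play_rows(commands=[[[0,-0.11,-0.09],[0,-0.9,1.2],0.6],[[0,-0.11,-0.09],[0,-0.9,1.2],0.6]])

```text
t: 10.85
tcp_pos: [0.5776, -0.065, 0.2835]
tcp_rot: [0.376, -0.555, 0.399, 0.625]
force: [-0.9, 3.1, -4.3]
width: 0.0085
```

>>> play_rows(commands=[[[0.02,0,0],[4,0,0],0.6],[[0.04,0,0],[8,0,0],0.6],[[0.05,0,0],[12,0,0],0.6],[[0.07,0,0],[16,0,0],0.6],[[0.09,0,0],[20,0,0],0.6],[[0.1,0,0],[24,0,0],0.6],[[0.12,0,0],[28,0,0],0.6],[[0.14,0,0],[32,0,0],0.6]])

```text
t: 11.52
tcp_pos: [0.5776, -0.0649, 0.2821]
tcp_rot: [0.516, -0.43, 0.556, 0.489]
force: [2.7, 2.6, -3.2]
width: 0.0086
```

Run:
```python
from h import *
st()
c=camera("wrist");st()
cv2.imwrite("pics/w7.png",cv2.resize(c["color"][110:335,106:406],(800,600),interpolation=2))
```

```text
t 11.52 tool lean -5.82 off along 0.07 pos lean -5.74 rad 0.0524 along -0.0319 w 0.0086 F tool [ 3.   -2.54  2.98] M tool [-0.262 -0.978 -1.174] q6 -0.367 F [ 2.7  2.6 -3.2]
t 11.57 tool lean -5.83 off along 0.07 pos lean -5.74 rad 0.0523 along -0.0319 w 0.0084 F tool [ 3.94 -3.34  3.04] M tool [-0.181 -1.078 -1.326] q6 -0.371 F [ 3.4  2.6 -4.2]
```

View pics/w7.png

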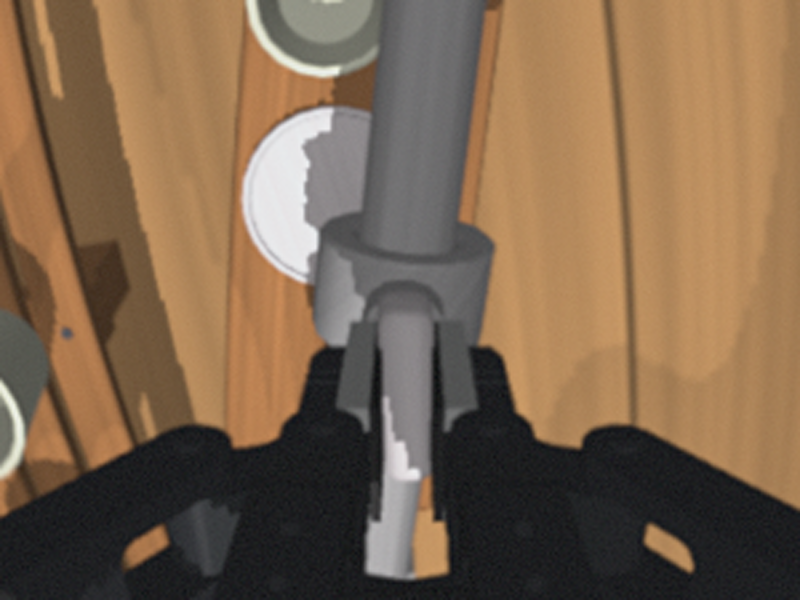

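The T head is turning with the jaws and the collar is holding still. I'll continue in slow steps and log the moment.

>>> play_rows(commands=[[[0.01,0,0],[2,0,0],0.6],[[0.02,0,0],[4,0,0],0.6],[[0.03,0,0],[6,0,0],0.6],[[0.04,0,0],[8,0,0],0.6],[[0.05,0,0],[10,0,0],0.6],[[0.05,0,0],[12,0,0],0.6],[[0.06,0,0],[14,0,0],0.6],[[0.07,0,0],[16,0,0],0.6]])

```text
t: 12.23
tcp_pos: [0.5776, -0.0648, 0.2814]
tcp_rot: [0.57, -0.355, 0.618, 0.408]
force: [3.9, 1.9, -4.2]
width: 0.0086
```

```bash
cat >> h.py <<'E'
def mx(n=5):
    v=[]
    for i in range(n):
        R=Rt();v.append(R[:,0]@get_obs()["ft_torque"])
        if i<n-1: camera("wrist")
    st();print("Mx",np.round(v,3),"mean",np.mean(v).round(3))
E
python3 - <<'E'
from h import *
mx()
E
```

```text
t 12.43 tool lean -5.83 off along 0.07 pos lean -5.77 rad 0.0517 along -0.032 w 0.0085 F tool [ 3.39 -3.4   4.41] M tool [-0.137 -1.897 -1.471] q6 -0.64 F [ 4.6  2.7 -3.8]
Mx [-0.248 -0.169 -0.115 -0.075 -0.137] mean -0.149
```

>>> play_rows(commands=[[[0,0,0],[1,0,0],0.6],[[0.01,0,0],[2,0,0],0.6],[[0.01,0,0],[3,0,0],0.6],[[0.02,0,0],[4,0,0],0.6],[[0.02,0,0],[5,0,0],0.6],[[0.03,0,0],[6,0,0],0.6],[[0.03,0,0],[7,0,0],0.6],[[0.04,0,0],[8,0,0],0.6]])

```text
t: 13.1
tcp_pos: [0.5775, -0.0649, 0.281]
tcp_rot: [0.594, -0.314, 0.645, 0.364]
force: [3.3, 2.6, -3.0]
width: 0.0086
```

```bash
python3 -c "from h import *;mx(2)"
```

```text
t 13.15 tool lean -5.82 off along 0.07 pos lean -5.84 rad 0.0513 along -0.032 w 0.0081 F tool [ 3.51 -2.34  4.44] M tool [-0.21  -2.083 -1.235] q6 -0.782 F [ 4.   2.6 -3.8]
Mx [-0.2  -0.21] mean -0.205
```

>>> play_rows(commands=[[[0,0,0],[1,0,0],0.6],[[0.01,0,0],[2,0,0],0.6],[[0.01,0,0],[3,0,0],0.6],[[0.02,0,0],[4,0,0],0.6],[[0.02,0,0],[5,0,0],0.6],[[0.03,0,0],[6,0,0],0.6],[[0.03,0,0],[7,0,0],0.6],[[0.04,0,0],[8,0,0],0.6]])

```text
t: 13.82
tcp_pos: [0.5776, -0.0649, 0.2807]
tcp_rot: [0.614, -0.272, 0.669, 0.319]
force: [4.7, 1.5, -2.9]
width: 0.0086
```

```bash
python3 -c "from h import *;mx(2)"
```

```text
t 13.87 tool lean -5.81 off along 0.07 pos lean -5.87 rad 0.0509 along -0.032 w 0.0088 F tool [ 2.94 -2.97  5.28] M tool [-0.243 -2.213 -0.983] q6 -0.921 F [ 5.4  2.2 -3.4]
Mx [-0.274 -0.243] mean -0.259
```

>>> play_rows(commands=[[[0,0,0],[1,0,0],0.6],[[0.01,0,0],[2,0,0],0.6],[[0.01,0,0],[3,0,0],0.6],[[0.02,0,0],[4,0,0],0.6],[[0.02,0,0],[5,0,0],0.6],[[0.03,0,0],[6,0,0],0.6],[[0.03,0,0],[7,0,0],0.6],[[0.04,0,0],[8,0,0],0.6]])

```text
t: 14.53
tcp_pos: [0.5776, -0.0649, 0.2804]
tcp_rot: [0.632, -0.229, 0.689, 0.271]
force: [4.2, 2.9, -2.9]
width: 0.0083
```

```bash
python3 -c "from h import *;mx(3)"
```

```text
t 14.63 tool lean -5.8 off along 0.07 pos lean -5.94 rad 0.0506 along -0.032 w 0.008 F tool [ 3.68 -1.34  5.29] M tool [-0.251 -2.394 -0.858] q6 -1.06 F [ 4.5  2.6 -4.1]
Mx [-0.25  -0.259 -0.251] mean -0.253
```

>>> play_rows(commands=[[[0,0,0],[1,0,0],0.6],[[0.01,0,0],[2,0,0],0.6],[[0.01,0,0],[3,0,0],0.6],[[0.02,0,0],[4,0,0],0.6],[[0.02,0,0],[5,0,0],0.6],[[0.03,0,0],[6,0,0],0.6],[[0.03,0,0],[7,0,0],0.6],[[0.04,0,0],[8,0,0],0.6]])

```text
t: 15.3
tcp_pos: [0.5776, -0.065, 0.28]
tcp_rot: [0.646, -0.184, 0.707, 0.222]
force: [4.6, 2.0, -3.3]
width: 0.0083
```

```bash
python3 -c "from h import *;mx(3)"
```

```text
t 15.4 tool lean -5.78 off along 0.07 pos lean -5.99 rad 0.0503 along -0.032 w 0.0086 F tool [ 2.56 -0.39  6.04] M tool [-0.173 -2.509 -0.485] q6 -1.199 F [ 5.   3.1 -3. ]
Mx [-0.285 -0.196 -0.173] mean -0.218
```

>>> play_rows(commands=[[[0,0,0],[1,0,0],0.6],[[0.01,0,0],[2,0,0],0.6],[[0.01,0,0],[3,0,0],0.6],[[0.02,0,0],[4,0,0],0.6],[[0.02,0,0],[5,0,0],0.6],[[0.03,0,0],[6,0,0],0.6],[[0.03,0,0],[7,0,0],0.6],[[0.04,0,0],[8,0,0],0.6]])

```text
t: 16.07
tcp_pos: [0.5776, -0.065, 0.2799]
tcp_rot: [0.658, -0.139, 0.72, 0.172]
force: [5.9, 2.6, -1.8]
width: 0.0084
```

```bash
python3 -c "from h import *;mx(3)"
```

```text
t 16.17 tool lean -5.76 off along 0.07 pos lean -6.06 rad 0.0502 along -0.0321 w 0.0084 F tool [ 2.74 -1.62  5.34] M tool [-0.218 -2.525 -0.143] q6 -1.339 F [ 5.2  0.9 -3.2]
Mx [-0.284 -0.232 -0.218] mean -0.245
```

>>> play_rows(commands=[[[0,0,0],[1,0,0],0.6],[[0.01,0,0],[2,0,0],0.6],[[0.01,0,0],[3,0,0],0.6],[[0.02,0,0],[4,0,0],0.6],[[0.02,0,0],[5,0,0],0.6],[[0.03,0,0],[6,0,0],0.6],[[0.03,0,0],[7,0,0],0.6],[[0.04,0,0],[8,0,0],0.6]])

```text
t: 16.83
tcp_pos: [0.5776, -0.0651, 0.2798]
tcp_rot: [0.666, -0.093, 0.73, 0.122]
force: [5.9, 2.7, -1.3]
width: 0.0084
```

```bash
python3 -c "from h import *;mx(3)"
```

```text
t 16.93 tool lean -5.72 off along 0.07 pos lean -6.13 rad 0.0501 along -0.0321 w 0.0087 F tool [0.72 0.68 6.24] M tool [-0.247 -2.6    0.194] q6 -1.478 F [ 5.7  2.5 -1.2]
Mx [-0.333 -0.264 -0.247] mean -0.281
```

The inward travel is slowing and the moment is rising, so the nose seems to be bearing. I'll take smaller steps.

>>> play_rows(commands=[[[0,0,0],[1,0,0],0.6],[[0,0,0],[2,0,0],0.6],[[0,0,0],[3,0,0],0.6],[[0,0,0],[4,0,0],0.6]])

```text
t: 17.27
tcp_pos: [0.5777, -0.065, 0.2798]
tcp_rot: [0.669, -0.069, 0.734, 0.096]
force: [5.1, 0.9, -2.1]
width: 0.0084
```

```bash
python3 -c "from h import *;mx(3)"
```

```text
t 17.37 tool lean -5.72 off along 0.07 pos lean -6.19 rad 0.0501 along -0.0321 w 0.0088 F tool [1.67 1.12 5.93] M tool [-0.303 -2.654  0.223] q6 -1.548 F [ 5.3  2.5 -2.1]
Mx [-0.305 -0.3   -0.303] mean -0.303
```

>>> play_rows(commands=[[[0,0,0],[1,0,0],0.6],[[0,0,0],[2,0,0],0.6],[[0,0,0],[3,0,0],0.6],[[0,0,0],[4,0,0],0.6]])

```text
t: 17.7
tcp_pos: [0.5777, -0.0651, 0.2797]
tcp_rot: [0.671, -0.046, 0.737, 0.07]
force: [5.8, 2.0, -2.0]
width: 0.0085
```

```bash
python3 -c "from h import *;mx(3)"
```

```text
t 17.8 tool lean -5.71 off along 0.07 pos lean -6.25 rad 0.05 along -0.0321 w 0.0085 F tool [2.14 1.67 6.06] M tool [-0.321 -2.712  0.373] q6 -1.618 F [ 5.5  2.7 -2.6]
Mx [-0.381 -0.306 -0.321] mean -0.336
```

>>> play_rows(commands=[[[0,0,0],[1,0,0],0.6],[[0,0,0],[2,0,0],0.6],[[0,0,0],[3,0,0],0.6],[[0,0,0],[4,0,0],0.6]])

```text
t: 18.13
tcp_pos: [0.5777, -0.0651, 0.2797]
tcp_rot: [0.672, -0.023, 0.739, 0.045]
force: [5.8, 2.5, -2.7]
width: 0.0083
```

```bash
python3 -c "from h import *;mx(5)"
```

```text
t 18.33 tool lean -5.71 off along 0.07 pos lean -6.29 rad 0.05 along -0.0321 w 0.0085 F tool [3.47 1.39 4.6 ] M tool [-0.352 -2.805  0.437] q6 -1.687 F [ 4.1  1.9 -3.8]
Mx [-0.351 -0.348 -0.31  -0.249 -0.352] mean -0.322
```

>>> play_rows(commands=[[[0,0,0],[1,0,0],0.6],[[0,0,0],[2,0,0],0.6],[[0,0,0],[3,0,0],0.6]])

```text
t: 18.58
tcp_pos: [0.5778, -0.0651, 0.2796]
tcp_rot: [0.672, -0.005, 0.74, 0.025]
force: [6.2, 1.6, -1.8]
width: 0.0082
```

```bash
python3 -c "from h import *;mx(4)"
```

```text
t 18.73 tool lean -5.71 off along 0.07 pos lean -6.32 rad 0.05 along -0.0321 w 0.0085 F tool [1.93 1.78 7.18] M tool [-0.313 -2.763  0.535] q6 -1.74 F [ 6.9  2.1 -2.5]
Mx [-0.377 -0.38  -0.367 -0.313] mean -0.359
```

The moment is about 0.37 N m, roughly 50–60 N on the nose, so I'll stop and let go.

>>> play_rows(commands=[[[0,0,0],[0,0,0],2],[[0,0,0],[0,0,0],3],[[0,0,0],[0,0,0],3],[[-1,0,0],[0,0,0],3],[[-3,0,0],[0,0,0],3],[[-5.5,0,0],[0,0,0],3],[[-8,0,0],[0,0,0],3],[[-9,0,0],[0,0,0],3]])

```text
t: 19.4
tcp_pos: [0.5856, -0.0687, 0.3732]
tcp_rot: [0.673, -0.005, 0.74, 0.024]
force: [0.1, -0.1, 1.2]
width: 0.03
```

Run:
```python
from h import *
st();p=A0+.03*b0-.071*n0;p[2]=.372
go(p,frame(0,0))
```

```text
t 19.4 tool lean -5.65 off along 0.0 pos lean -5.57 rad 0.1439 along -0.0336 w 0.03 F tool [-1.16 -0.09  0.01] M tool [-0.02  -0.265 -0.114] q6 -1.743 F [ 0.1 -0.1  1.2]
shift cm [ 0.96  8.56 -6.21] rot deg [-162.8    1.2   -8. ]
```

Run:
```python
from h import *
p=A0+.03*b0+.068*n0;p[2]=.385
go(p,frame(0,163))
```

```text
shift cm [-1.7   4.54  6.9 ] rot deg [ 0.1 -5.4 -1.7]
```

>>> play_rows(commands=[[[-1.7,1,1],[0,-1,-0.3],3],[[-1.7,2,2.5],[0,-2,-0.6],3],[[-1.7,3,4.5],[0,-4,-1],3],[[-1.7,4.5,6.9],[0,-5.4,-1.7],3],[[-1.7,4.5,6.9],[0,-5.4,-1.7],3],[[-1.7,4.5,6.9],[0,-5.4,-1.7],3],[[-1.7,4.5,6.9],[0,-5.4,-1.7],3]])

```text
t: 19.98
tcp_pos: [0.6541, -0.0202, 0.3796]
tcp_rot: [0.705, -0.015, 0.709, 0.015]
force: [0.2, 0.2, 0.4]
width: 0.0298
```

Run:
```python
from h import *
import pickle
st();c=camera("wrist");pickle.dump(c,open("w8.pkl","wb"))
X=-np.array(c["R"]).T@c["t"];r=X-A0;print("cam along",r@b0,"perp",r@n0,X[2])
im=c["color"];u,v=proj(c,A0+.04*b0,True);v=int(v);print(v,u)
x0=max(0,int(u)-132);y0=max(0,v-60)
cv2.imwrite("pics/w8.png",cv2.resize(im[y0:y0+120,x0:x0+266],None,fx=3,fy=3,interpolation=2));print("crop",x0,y0)
```

```text
t 19.98 tool lean -0.32 off along -0.09 pos lean -24.39 rad 0.1643 along 0.0307 w 0.0298 F tool [-0.43  0.17  0.19] M tool [ 0.02   0.009 -0.051] q6 -1.803 F [0.2 0.2 0.4]
cam along 0.010419425207153811 perp -0.000705483417733168 0.514434184315655
119 287.2328943439822
crop 155 59
```

View pics/w8.png

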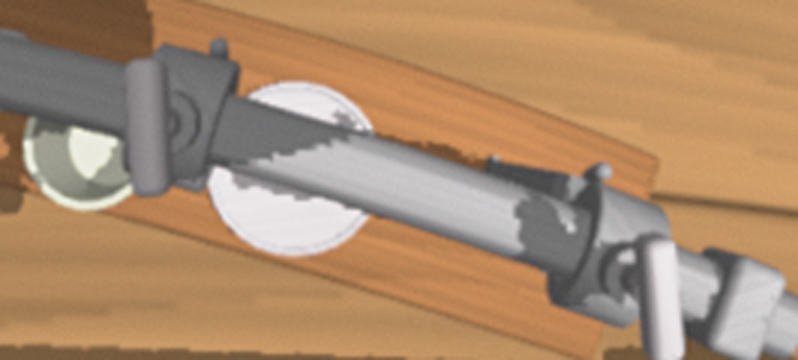

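Run:
```python
from h import *
import pickle
c=pickle.load(open("w8.pkl","rb"))
def at(u,v,z):
    o,d=ray(c,155+u/3,59+v/3,True);X=o+d*(z-o[2])/d[2];r=X-A0;return np.array([r@b0,r@n0]).round(4)
for k,u,v,z in(("bar t",243,97,.23),("bar b",215,160,.23),("bar t",450,153,.23),("bar b",440,230,.23),("tightT",661,297,.289),("looseT",148,127,.289),("hook loose",219,46,.18),("hook tight",598,172,.18),("loose ring t",236,62,.23),("loose ring b",200,188,.23)):print(k,at(u,v,z))
```

```text
bar t [-0.0142 -0.0112]
bar b [-0.0169  0.0106]
bar t [ 0.0535 -0.0138]
bar b [0.0582 0.0108]
tightT [0.1119 0.0057]
looseT [-0.03    0.0048]
hook loose [-0.0327 -0.0291]
hook tight [ 0.1183 -0.0286]
loose ring t [-0.0196 -0.0213]
loose ring b [-0.019   0.0205]
```

```bash
python3 -c "
from h import *
print(sign_off());print(get_obs()['t'])"
```

```text
the job is handed in; nothing more can be done
None
the job is handed in; nothing more can be done
```

The loose collar now faces the flat, its thumb screw is nipped up, and the job is handed in with the robot clear. `sign_off` gave no verdict. The clock was at about 20 s of the 67 s allowed.

**Turning the collar:** I took the screw by its T head and swung the collar from about 31° towards the robot to face the flat. I checked it from above against the tight hook and corrected it by about 1.5°.

**Tightening:** I turned the screw clockwise by about 111° in slow steps. The moment rose from roughly 0.25 N m running free to about 0.37 N m. The inward travel also stopped over the last 25 to 30°. I put the nose force at about 50 to 60 N, inside the 25 to 75 N range, and stopped there.

**Last checks:**
- **Facing:** The top view after letting go put the two T heads 4.8 mm (loose) and 5.7 mm (tight) off the bar's axis. That puts the screw within about 1° of the flat.
- **Other items:** The hand was clear with the force near zero, and the other hook looked unchanged. I did not re-measure the hung tongs, spare tongs, coffee pot, date box, cups or coaster.
- **Disagreements:** Single moment readings scattered by about 0.04 N m. The free-running moment read 0.20 to 0.26 N m against the stated 0.22. Taken relative to that, or by turning angle, the nose force comes out lower, at about 40 to 50 N.

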